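# Lock the stop screw with a jam nut

### The arm

A 7-joint arm with a two-finger parallel gripper is mounted at the origin on a cart in front of the work surface, level with it; the furniture and walls round the work are solid. World frame = base frame: x ahead of the robot, y to its left, z up, the work surface at z = 0. Lengths are in m, angles in rad, forces in N, time in s.
With the tool pointing down it reaches from about 0.425 to 0.8 m from the base axis. Payload 8.3 kg.
Tool frame: the origin (TCP) lies at the very end of the fingers, on their centre line; the grasp point (between the pads) lies 19 mm behind it; z points along the fingers, x is the direction in which the jaws open and shut, and the axes are right-handed (so a half turn about z gives the same grasp; the last joint's range is limited). The gripper opens to 85 mm and grips with 20 to 120 N. Pads are 22 mm wide; open, the fingers measure 114 mm over their backs; the gripper's body (76 mm by 85 mm) begins 54 mm behind the grasp point. The pads swing forward as they close: fully open they stand 13 mm farther back than shut.
Start: joints at [-1.32, 0.383, 0.016, 1.37, -0.006, 1.388, -0.046], TCP at [0.193, 0.594, 0.231] pointing down, gripper open.
Joint ranges: [-2.95, 2.95], [-0.25, 2.06], [-1.52, 1.56], [0.18, 2.33], [-1.44, 4.58], [0.02, 2.06], [-3.01, 3.01]. Speed limits (rad/s): [2.39, 2.39, 3.01, 3.01, 3.14, 3.14, 3.14].

### API

Orientations are given as a 3x3 rotation matrix whose columns are the frame's x, y, z axes.
In Python, from plant import ctrl gives the robot as it stands. Calls block until the motion is done:
- ctrl.move_pose(position, orientation): joint-space move of the TCP to a pose.
- ctrl.move_l(position, rotation=None, max_speed=0.15, stop_force=None): straight line of the TCP; rotation=None keeps the orientation; max_speed is the mean speed in m/s. With stop_force (N) it stops when the force on the tool has changed by that much, and returns True; else False.
- ctrl.movej(angles): joint-space move.
- ctrl.set_gripper(opening, force=None): finger opening in m; force is the grip in N (None keeps the last); returns when the fingers have stopped.
- ctrl.pause(seconds).
- ctrl.ik(position, orientation): joint angles nearest the present ones, or None.
- ctrl.state(): the state.
- ctrl.snapshot(name): name is "side" or "top"; returns a dict with "frame" (400x640x3 uint8, red, green, blue), "vertical_fov" (degrees; the focal length in pixels is half the picture's height over the tangent of half this angle, whatever the lens; pixels are square), "cx", "cy" (the principal point, pixels), "dist_coeffs" ([k1, k2, p1, p2, k3] as OpenCV has them; the pictures are not rectified), "T" (4x4, takes a point from camera to world coordinates). Camera axes: x right, y up, looking along -z (the intrinsics and any distortion apply to the point x, -y, -z); pixel columns grow to the right and rows downward; lengths in m; the calibration is good to about 2 mm. A picture is of the moment at which its call begins. There is no depth.
A pose or a line that the arm cannot do raises ctrl.PlanningError and nothing moves.
- ctrl.hand_in(): hands the job in, once; it reports no verdict.
The state is a dict: "clock": time; "joint_pos": joint angles; "joint_vel": joint speeds; "joint_efforts": joint torques, N m; "position": TCP position; "tcp_rot": TCP orientation; "force": force on the tool from outside, world axes, zero at the start; "wrist_torque": the same for the moment, N m; "opening": finger opening in m.
Only numpy, scipy, OpenCV 4.12 (cv2) and the standard library are available. Lean on these libraries where they do the work, as an engineer would, in place of code of your own. Each camera call takes 0.05 s, during which the arm holds its last target.

### The job

The height of the stop screw on the small press bracket is set by its lower nut; lock it. Slide the open-ended spanner that fits onto the lower nut, its handle lying on the bracket's rest beside the stop lug so that the lug keeps the nut from turning, then turn the upper nut clockwise until it is firmly tight against the lower one, about 0.7 newton metre and not over 1.2. The lower nut must keep its setting; leave the spanner on it, let go, and leave the other things on the bench where they are.

Things in the scene. Friction and masses are not known exactly. Their poses are not given: they have to be found in the camera images.
- bracket: Fixed grey cast bracket. Origin on the bench, on the axis of its upright threaded stud (24 mm thick, top 85 mm above the bench). Plate 6 mm thick, 100 mm wide, from 58 mm (-y) to 197 mm (+y) of the stud. Round the stud a flat pad, radius 38 mm, top 22 mm above the bench. The fitted spanner lies flat on pad and rest, its handle along bracket +y
- stop_lug (a point): Middle of the stop lug's face that looks to bracket -x; the lug, 14 x 22 mm, stands on the rest and rises to 48 mm above the bench. The face lies 18.5 mm to the +x side of the line from the stud along bracket +y: a 20 mm handle on that line has 8.5 mm free before it meets the lug when swinging clockwise (from above)
- lower_nut: Lower steel nut on the stud, 28 mm tall: the lower 19 mm hex (36 mm across flats, 41 mm across corners, two flats facing its own +x and -x), the top 9 mm a round collar, 31 mm across. Origin: centre of its underside, 22.5 mm above the bench. Starts within 2 degrees of the bracket's yaw. Turns easily (0.04 N m): the jam nut drags it round unless the spanner holds it
- lower_nut_mid (a point): Point on the lower nut's axis, half-way up it (14 mm)
- jam_nut: Upper hex nut on the same stud: 36 mm across flats, 20 mm tall, flats facing its own +x and -x and every 60 degrees. Origin: centre of its underside. Clockwise from above moves it down, 10 mm a turn. 10 to 55 degrees run freely (0.05 N m), unknown which; then it drags the lower nut 10 to 16 degrees until the handle meets the lug
- jam_nut_mid (a point): Centre of the jam nut, half-way up, about 62 mm above the bench; the stud ends 23 mm above it. Once the lug holds the spanner, the torque climbs by about 0.3 N m every 10 degrees (tight at 0.7 N m, overloaded beyond 1.2 N m). Feel it in small steps while the nut turns: at rest the nut holds by its own friction, also when let go
- wide_spanner: The spanner that fits: flat steel, single open end, 12 mm thick, 205 mm from jaw centre to handle end. Jaw 38 mm between parallel faces, mouth flared; its tips reach 24 mm beyond the jaw centre; head 62 mm wide. Origin on its underside at the balance point; handle (20 mm wide) along its +y, jaw opening to its -y
- wide_spanner_grip (a point): Point in mid-thickness of the fitting spanner's handle, at its balance point: 70 mm from the jaw centre along the handle
- wide_spanner_jaw (a point): Centre of the fitting spanner's jaw in mid-thickness; on the nut it comes to within 2 mm of the nut's axis
- narrow_spanner: A smaller spanner of the same kind whose jaw (26 mm) is too narrow for the nut; 185 mm from jaw centre to handle end, 12 mm thick; leave it. Origin on its underside 70 mm from the jaw centre, handle along its +y
- paint_tin: Paint tin, 77 mm across, 76 mm high, bystander; origin at its foot
- tape_measure: Tape measure, 38 x 82 x 64 mm, bystander; origin at its foot
- pliers: Pliers with blue grips, 188 mm long, bystander; origin on the underside
- handle_rest (a point): Middle of the top of the rest block, 22 mm above the bench, 176 mm from the stud along bracket +y; block 70 x 22 mm. It carries the spanner's handle

How it is judged:
By the outcome, as a careful person would: the job done as asked, in the order asked, and still so for the second after the job is handed in, with the robot touching nothing.
It also fails if it takes over 72 s, if anything falls off the work surface, if the arm or the gripper's body presses on something with over 40 N, if the wrist force passes 120 N, or if a joint passes its speed limit or range.

## Working session

There is one attempt and no reset: what is moved stays moved. The work goes in short steps, each a Python script; the robot and the scene stay as the last script left them, time stands still between calls to the robot, and variables do not carry over. Pictures are saved under pics/ and viewed, and the job is handed in when it is done.

```bash
ls; mkdir -p pics; cat > h.py <<'E'
import numpy as np, cv2
from plant import ctrl
def snap(name,fn):
    s=ctrl.snapshot(name); np.savez('pics/'+fn+'.npz',**{k:v for k,v in s.items()})
    cv2.imwrite('pics/'+fn+'.png',s['frame'][:,:,::-1]); return s
def load(fn): return dict(np.load('pics/'+fn+'.npz'))
def K(s):
    f=200/np.tan(np.radians(float(s['vertical_fov']))/2)
    return np.array([[f,0,float(s['cx'])],[0,f,float(s['cy'])],[0,0,1]])
def ray(s,px):
    u=cv2.undistortPoints(np.array(px,float).reshape(-1,1,2),K(s),np.array(s['dist_coeffs'],float)).reshape(-1,2)
    d=np.c_[u[:,0],-u[:,1],-np.ones(len(u))]@s['T'][:3,:3].T
    return s['T'][:3,3],d
def onz(s,px,z):
    o,d=ray(s,px); t=(z-o[2])/d[:,2]; return o+d*t[:,None]
def proj(s,P):
    P=np.atleast_2d(P).astype(float); c=(P-s['T'][:3,3])@s['T'][:3,:3]
    c=c*[1,-1,-1]
    return cv2.projectPoints(c.reshape(-1,1,3),np.zeros(3),np.zeros(3),K(s),np.array(s['dist_coeffs'],float))[0].reshape(-1,2)
E
python3 - <<'E'
from h import *
for n in('side','top'):
    s=snap(n,n+'0'); print(n,s['T'].round(3),s['vertical_fov'],s['dist_coeffs'])
st=ctrl.state(); print(st)
E
```

```text
pics
side [[ 0.384  0.798 -0.464 -0.196]
 [-0.923  0.338 -0.183 -0.373]
 [ 0.011  0.498  0.867  1.446]
 [ 0.     0.     0.     1.   ]] 42.668736359751115 [-0.03363763  0.          0.          0.          0.        ]
top [[ 0.026  0.998 -0.053  0.451]
 [-1.     0.026  0.008 -0.053]
 [ 0.01   0.053  0.999  1.079]
 [ 0.     0.     0.     1.   ]] 55.18377803447449 [0.01010845 0.         0.         0.         0.        ]
{'clock': 0.1, 'joint_pos': array([-1.3198926 ,  0.38418715,  0.01635839,  1.37104947, -0.00631207,
        1.38819394, -0.04649797]), 'joint_vel': array([-1.05048643e-03,  1.33332464e-03, -4.53248304e-06, -2.31719447e-03,
       -1.38498360e-03,  4.38306157e-04, -1.11745755e-04]), 'joint_efforts': array([ 2.95262078e-03, -6.29130363e+01,  8.47277418e-01, -3.72751880e+01,
        1.67821016e-02,  1.04754310e-02, -3.29210945e-05]), 'position': array([0.19273501, 0.5940637 , 0.23035793]), 'tcp_rot': array([[ 3.08603516e-01,  9.51190609e-01, -5.43565989e-04],
       [ 9.51189081e-01, -3.08603995e-01, -1.70488168e-03],
       [-1.78941408e-03,  9.09844642e-06, -9.99998399e-01]]), 'force': array([ 0.41545463, -0.46788129,  0.34425858]), 'wrist_torque': array([ 0.04521348, -0.02127721,  0.00505385]), 'opening': 0.08534929546499664}
```

```bash
ls pics
```

```text
side0.npz
side0.png
top0.npz
top0.png
```

View pics/side0.png

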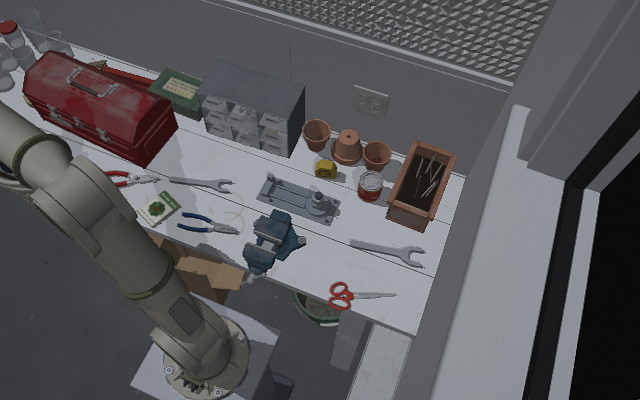

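View pics/top0.png

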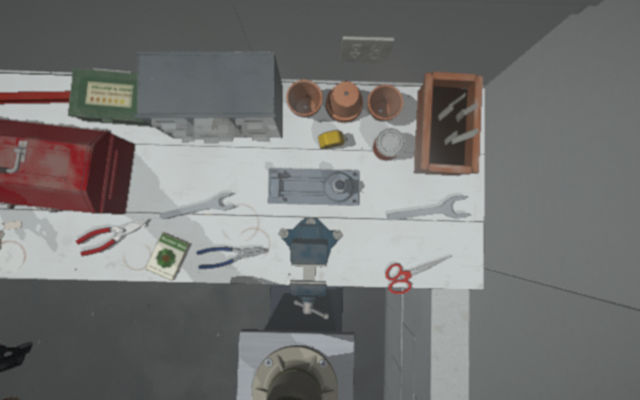

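```bash
python3 - <<'E'
import cv2
a=cv2.imread('pics/top0.png'); b=cv2.imread('pics/side0.png')
def c(im,x0,y0,x1,y1,f,n): cv2.imwrite('pics/'+n,cv2.resize(im[y0:y1,x0:x1],None,fx=f,fy=f,interpolation=cv2.INTER_CUBIC))
c(a,150,150,480,280,2.4,'ct.png')
c(b,150,150,440,290,2.7,'cs.png')
c(a,255,155,375,215,6.5,'ctb.png')
c(b,250,165,350,230,7.5,'csb.png')
E
```

```text
(no output)
```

View pics/ct.png

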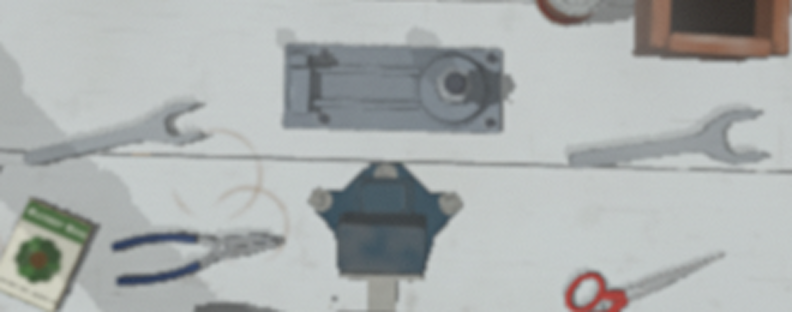

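View pics/cs.png

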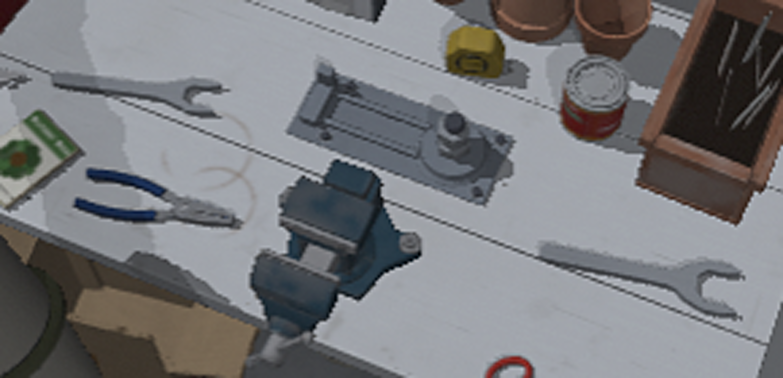

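View pics/ctb.png

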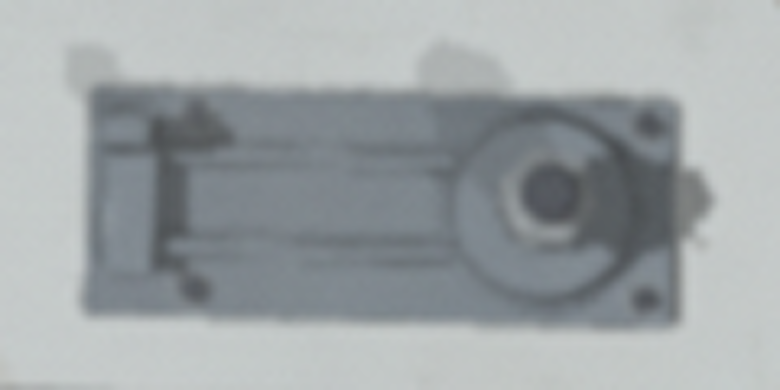

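View pics/csb.png

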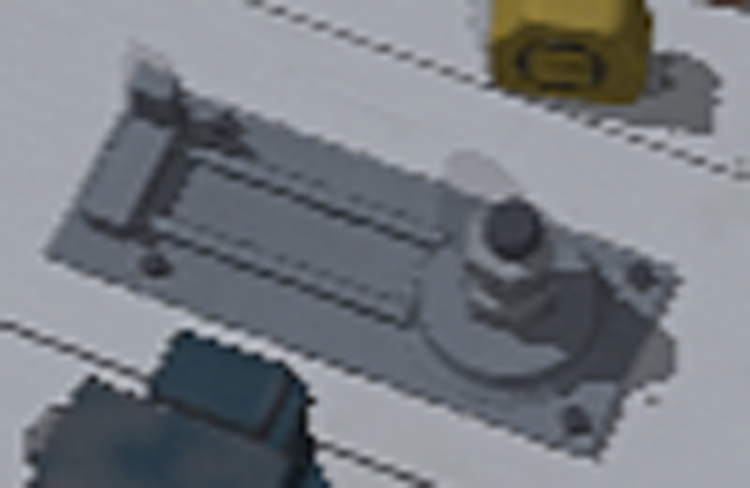

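```bash
python3 - <<'E'
from h import *
t=load('top0'); s=load('side0')
# plate corners (hand)
c=np.array([(92,88),(678,98),(680,325),(82,315)])/6.5+[255,155]-0.42
print('plate',onz(t,c,0.006).round(4))
c=np.array([(133,93),(683,265),(603,460),(45,258)])/7.5+[250,165]-0.43
print('plate side',onz(s,c,0.006).round(4))
print('stud top',onz(t,np.array([[551,193]])/6.5+[254.6,154.6],.085).round(4),onz(s,np.array([[513,229]])/7.5+[249.6,164.6],.085).round(4))
for n,im,boxes in(('top',t,dict(R=(380,188,475,226),L=(158,188,240,222))),('side',s,dict(R=(345,235,430,272),L=(165,172,236,195)))):
    hsv=cv2.cvtColor(im['frame'],cv2.COLOR_RGB2GRAY)
    for k,(x0,y0,x1,y1) in boxes.items():
        r=hsv[y0:y1,x0:x1]; th,m=cv2.threshold(r,0,255,cv2.THRESH_BINARY_INV+cv2.THRESH_OTSU)
        m=cv2.morphologyEx(m,cv2.MORPH_OPEN,np.ones((2,2)))
        cv2.imwrite(f'pics/m_{n}{k}.png',cv2.resize(np.hstack([r,m]),None,fx=4,fy=4,interpolation=cv2.INTER_NEAREST))
        cs,_=cv2.findContours(m,0,1); q=max(cs,key=cv2.contourArea).reshape(-1,2)+[x0,y0]
        P=onz(im,q,.006)[:,:2]; rect=cv2.minAreaRect((P*1000).astype(np.float32)); print(n,k,th,rect)
E
```

```text
plate [[ 0.6039  0.0917  0.006 ]
 [ 0.6065 -0.1626  0.006 ]
 [ 0.5078 -0.1655  0.006 ]
 [ 0.5053  0.0927  0.006 ]]
plate side [[ 0.5967  0.0894  0.006 ]
 [ 0.6096 -0.1663  0.006 ]
 [ 0.5083 -0.1689  0.006 ]
 [ 0.5054  0.0889  0.006 ]]
stud top [[ 0.5553 -0.1044  0.085 ]] [[ 0.554  -0.1074  0.085 ]]
top R 175.0 ((494.1558532714844, -359.49053955078125), (67.51579284667969, 236.00645446777344), 9.60671329498291)
top L 171.0 ((486.65411376953125, 287.21844482421875), (50.16375732421875, 220.54165649414062), 12.95197868347168)
side R 135.0 ((494.0845031738281, -363.25164794921875), (67.47374725341797, 228.66781616210938), 10.205362319946289)
side L 127.0 ((493.4071044921875, 281.9307556152344), (52.20295333862305, 212.0770263671875), 10.094155311584473)
```

```bash
python3 - <<'E'
from h import *
a=[cv2.imread(f'pics/m_{n}R.png') for n in('top','side')]
w=max(x.shape[1] for x in a)
cv2.imwrite('pics/mR.png',np.vstack([cv2.copyMakeBorder(x,0,4,0,w-x.shape[1],0) for x in a]))
for n,(x0,y0,x1,y1) in (('top',(332,176,348,194)),('side',(311,188,326,204))):
    im=load(n+'0'); g=cv2.cvtColor(im['frame'],cv2.COLOR_RGB2GRAY)
    print(n);print(g[y0:y1,x0:x1])
    f=cv2.resize(g[y0:y1,x0:x1],None,fx=8,fy=8,interpolation=cv2.INTER_CUBIC)
    for th in (60,70,80):
        m=(f<th).astype(np.uint8); cs,_=cv2.findContours(m,0,1)
        q=max(cs,key=cv2.contourArea); e=cv2.fitEllipse(q); c=(np.array(e[0])+.5)/8-.5+[x0,y0]
        print(th,c,np.array(e[1])/8,onz(im,[c],.085).round(4))
E
```

```text
top
[[118 120 119 119 120 120 120 125 131 134 133 133 133 126 113  97]
 [120 120 119 119 122 122 123 124 128 132 134 133 134 133 126 114]
 [119 119 119 122 126 129 127 125 126 133 135 134 132 127 123 115]
 [119 119 122 126 129 125 122 117 120 127 133 134 129 113 103 103]
 [120 122 127 129 121 110 102  99  98 107 121 126 121 103  91  91]
 [123 128 132 124 108  94  87  85  84  87  96 104 106  97  92  90]
 [131 135 130 115  94  88  86  85  88  84  81  85  93  94  91  89]
 [135 139 130 106  88  86  89  88  89  86  82  79  91  94  93  91]
 [134 141 132 105  87  87  89  89  88  89  84  81  90  97  93  91]
 [133 144 137 106  87  87  88  88  88  88  83  81  92  98  96  91]
 [132 146 144 116  92  87  87  87  87  83  79  83  95 100  97  92]
 [125 143 147 132 109  91  85  84  84  81  81  87  97  98  94  93]
 [124 137 151 149 131 109  94  88  86  86  91  97  99  97  93  92]
 [123 130 148 155 147 133 121 115 114 116 116 109 100  93  91  91]
 [124 121 134 145 147 143 143 145 145 143 135 118  98  91  91  91]
 [127 120 124 133 136 137 140 141 143 140 128 108  94  93  92  93]
 [132 127 126 129 132 127 121 120 120 120 113 100  97 105 107 105]
 [133 133 132 129 127 122 116 114 114 117 117 112 114 122 126 125]]Traceback (most recent call last):
  File "<stdin>", line 11, in <module>
ValueError: max() iterable argument is empty
```

View pics/mR.png

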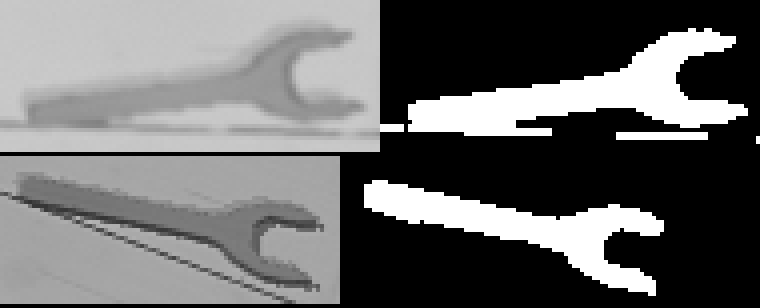

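```bash
python3 - <<'E'
from h import *
t=load('top0'); s=load('side0')
for n,(x0,y0,x1,y1),ths in (('top',(334,178,345,192),(93,98,102)),('side',(311,188,326,204),(55,65,75,85))):
    im=load(n+'0'); g=cv2.cvtColor(im['frame'],cv2.COLOR_RGB2GRAY)
    if n=='side': print(g[y0:y1,x0:x1])
    f=cv2.resize(g[y0:y1,x0:x1],None,fx=8,fy=8,interpolation=cv2.INTER_CUBIC)
    for th in ths:
        m=(f<th).astype(np.uint8); cs,_=cv2.findContours(m,0,1)
        if not cs: continue
        q=max(cs,key=cv2.contourArea)
        if len(q)<6: continue
        e=cv2.fitEllipse(q); c=(np.array(e[0])+.5)/8-.5+[x0,y0]
        print(n,th,c,np.array(e[1])/8,onz(im,[c],.085).round(4))
# spanner
for n,z in(('top',.012),('side',.012)):
    im=load(n+'0'); g=cv2.cvtColor(im['frame'],cv2.COLOR_RGB2GRAY)
    x0,y0,x1,y1=(380,188,475,226) if n=='top' else (345,235,430,272)
    th=175 if n=='top' else 135
    lo=0 if n=='top' else 0
    m=((g<th)).astype(np.uint8)
    m[:y0]=0;m[y1:]=0;m[:,:x0]=0;m[:,x1:]=0
    if n=='top': m=cv2.morphologyEx(m,cv2.MORPH_OPEN,np.ones((3,3)))
    pts=[]
    v,u=np.nonzero(m); P=onz(im,np.c_[u,v],.010)
    np.save(f'pics/P{n}.npy',P)
    # bins in y (handle: y from ~-.27 to -.38)
    for a in np.arange(-.25,-.49,-.01):
        k=abs(P[:,1]-a)<.005
        if k.any():
            xs=P[k,0]; print(n,round(a,3),xs.min().round(4),xs.max().round(4),((xs.min()+xs.max())/2).round(4), k.sum())
E
```

```text
top 93 [339.99313021 184.29878378] [7.9012084 9.0070982] [[ 0.5553 -0.106   0.085 ]]
top 98 [340.02599716 184.31972265] [8.37615681 9.65246391] [[ 0.5553 -0.1061  0.085 ]]
top 102 [340.41557455 184.94815111] [ 8.84048748 12.08004761] [[ 0.5536 -0.1072  0.085 ]]
[[146 145 146 145 145 144 143 160 166 166 165 165 166 166 165]
 [148 146 146 147 146 146 145 144 160 166 166 166 165 165 165]
 [120 143 150 147 147 148 149 148 146 161 167 166 166 165 164]
 [ 89  92  95 118 145 154 119  89 110 159 171 168 166 166 166]
 [ 89  89  87  95  83  63  56  59  56  66 130 163 168 166 165]
 [ 91  95 105 102  74  59  60  63  62  60  69 121 160 169 165]
 [ 92 102 112  88  65  64  63  62  63  61  45 103 125 158 171]
 [ 90 109 125  90  61  62  63  62  63  65  44  62  94 104 117]
 [ 91 109 123  84  55  61  65  64  65  55  38  64  94  94  99]
 [ 91 110 125 100  62  55  58  55  51  41  39  66  79  99  98]
 [ 91 117 127 128  86  38  41  43  41  38  58  73  79 100 108]
 [102 102 123 128 127  91  49  41  44  68  77  76  78 101 108]
 [ 94  62  76 108 125 127 128 128  96  74  78  75  85 105 111]
 [103  79  69  69  
[... 1428 characters left out ...]
2 0.48 27
side -0.29 0.4656 0.4954 0.4805 30
side -0.3 0.466 0.4982 0.4821 30
side -0.31 0.4652 0.4998 0.4825 29
side -0.32 0.4656 0.5001 0.4829 29
side -0.33 0.466 0.5025 0.4843 29
side -0.34 0.4653 0.5041 0.4847 31
side -0.35 0.4657 0.5057 0.4857 27
side -0.36 0.4653 0.5069 0.4861 31
side -0.37 0.4658 0.5085 0.4871 27
side -0.38 0.465 0.5109 0.4879 30
side -0.39 0.4654 0.5148 0.4901 30
side -0.4 0.465 0.5228 0.4939 38
side -0.41 0.4655 0.5308 0.4981 49
side -0.42 0.4647 0.5344 0.4996 61
side -0.43 0.4651 0.5401 0.5026 60
side -0.44 0.4647 0.5428 0.5038 43
side -0.45 0.4652 0.544 0.5046 44
side -0.46 0.4644 0.5444 0.5044 37
side -0.47 0.4667 0.5415 0.5041 24
side -0.48 0.4819 0.4881 0.485 6
```

```bash
cat >> h.py <<'E'
def R(yaw_deg):
    c,s=np.cos(np.radians(yaw_deg)),np.sin(np.radians(yaw_deg))
    return np.array([[c,s,0],[s,-c,0],[0,0,-1.]])
E
python3 - <<'E'
from h import *
t=load('top0');print(onz(t,[[387,216.4],[468.75,198.5],[471.75,215.2]],.012).round(4))
for p in [(.25,.45,.4),(.45,0,.4),(.5,-.382,.2),(.5,-.382,.003),(.555,.03,.05),(.555,-.036,.03),(.555,-.107,.2),(.555,-.107,.044)]:
  for y in (9,189,60,120,-60,-120):
    q=ctrl.ik(p,R(y)); print(p,y,None if q is None else q.round(2))
E
```

```text
[[ 0.4765 -0.2432  0.012 ]
 [ 0.5327 -0.4715  0.012 ]
 [ 0.4861 -0.4801  0.012 ]]
(0.25, 0.45, 0.4) 9 [-1.32  0.12  0.22  1.34 -0.03  1.69 -0.95]
(0.25, 0.45, 0.4) 189 [-0.98  0.13 -0.17  1.32  0.02  1.69  2.15]
(0.25, 0.45, 0.4) 60 [-1.21  0.12  0.1   1.33 -0.01  1.69 -0.07]
(0.25, 0.45, 0.4) 120 [-1.09  0.12 -0.04  1.33  0.    1.69  0.96]
(0.25, 0.45, 0.4) -60 [-1.43  0.12  0.35  1.34 -0.04  1.69 -2.14]
(0.25, 0.45, 0.4) -120 [-0.17  0.33 -1.28  1.29  0.32  1.75  2.82]
(0.45, 0, 0.4) 9 [-0.38 -0.03  0.3   1.49  0.01  1.68  0.08]
(0.45, 0, 0.4) 189 None
(0.45, 0, 0.4) 60 [-0.38 -0.03  0.3   1.49  0.01  1.68  0.97]
(0.45, 0, 0.4) 120 [-0.54 -0.04  0.46  1.5   0.02  1.69  2.01]
(0.45, 0, 0.4) -60 [-0.6  -0.05  0.51  1.5   0.02  1.69 -1.14]
(0.45, 0, 0.4) -120 [ 0.36 -0.   -0.43  1.46 -0.    1.68 -2.16]
(0.5, -0.382, 0.2) 9 [-0.12  0.63  1.13  1.44 -0.57  1.43  1.18]
(0.5, -0.382, 0.2) 189 [-0.19  0.78  1.36  1.44 -0.76  1.51 -1.84]
(0.5, -0.382, 0.2) 60 [ 0.43  0.41  0.24  1.41 -0.1   1.33  1.72]
(0.5, -0.382, 0.2) 120 [ 1.18  0.54 -0.86  1.38  0.41  1.4   2.42]
(0.5, -0.382, 0.2) -60
[... 1484 characters left out ...]

(0.555, -0.107, 0.2) 60 [-0.59  0.37  0.94  1.62 -0.31  1.31  1.44]
(0.555, -0.107, 0.2) 120 [-0.55  0.36  0.88  1.62 -0.28  1.3   2.47]
(0.555, -0.107, 0.2) -60 [-0.6   0.38  0.95  1.62 -0.32  1.31 -0.64]
(0.555, -0.107, 0.2) -120 [-0.8   0.61  1.36  1.63 -0.6   1.41 -1.46]
(0.555, -0.107, 0.044) 9 [-0.58  0.6   0.95  1.79 -0.56  1.05  0.74]
(0.555, -0.107, 0.044) 189 [-0.76  0.91  1.35  1.8  -0.94  1.26 -2.13]
(0.555, -0.107, 0.044) 60 [-0.54  0.57  0.89  1.79 -0.51  1.03  1.59]
(0.555, -0.107, 0.044) 120 [-0.41  0.5   0.7   1.78 -0.38  0.99  2.54]
(0.555, -0.107, 0.044) -60 [-0.59  0.61  0.97  1.79 -0.58  1.05 -0.45]
(0.555, -0.107, 0.044) -120 [-0.76  0.91  1.35  1.8  -0.94  1.26 -1.24]
```

```bash
python3 - <<'E'
from h import *
ctrl.move_pose((.25,.45,.4),R(30))
ctrl.move_pose((.45,0,.4),R(9))
ctrl.set_gripper(.055,30)
ctrl.move_pose((.4985,-.380,.15),R(9))
snap('side','s1'); 
print(ctrl.move_l((.4985,-.380,.003),max_speed=.1,stop_force=6))
st=ctrl.state(); print(st['clock'],st['position'],st['force'],st['opening'])
s=snap('side','s2')
cv2.imwrite('pics/s2c.png',cv2.resize(s['frame'][200:300,300:460,::-1],None,fx=4.5,fy=4.5,interpolation=cv2.INTER_CUBIC))
E
```

```text
False
6.5583 [ 0.49887263 -0.38033828  0.00369882] [ 0.11643942 -0.35785554  0.0515105 ] 0.05520519054033389
```

View pics/s2c.png

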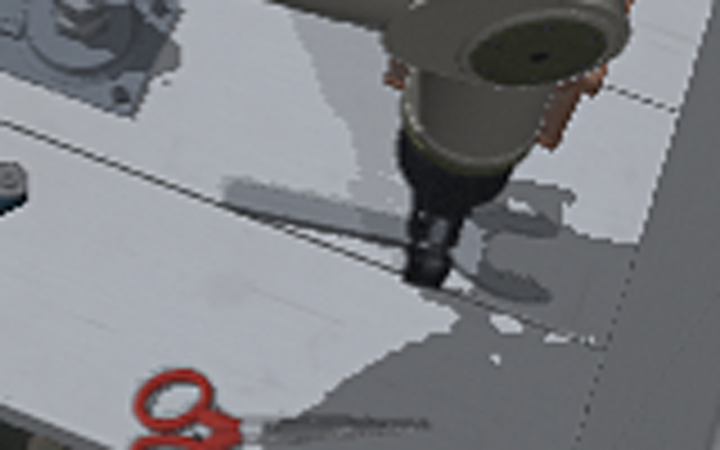

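```bash
python3 - <<'E'
from h import *
ctrl.set_gripper(0.0,80)
print(ctrl.state()['opening'])
ctrl.move_l((.4985,-.380,.17),max_speed=.15)
st=ctrl.state(); print(st['clock'],st['position'],st['force'],st['wrist_torque'],st['opening'])
ctrl.move_pose((.5548,.03,.17),R(.6))
for n in('side','top'):
    s=snap(n,n+'3')
st=ctrl.state(); print(st['clock'],st['position'],st['opening'])
a=load('side3')['frame'][110:260,200:400,::-1];b=load('top3')['frame'][130:250,220:420,::-1]
cv2.imwrite('pics/c3.png',cv2.resize(np.vstack([a,b]),None,fx=2.2,fy=2.2,interpolation=cv2.INTER_CUBIC))
E
```

```text
0.017151043686113993
8.3 [ 0.49817739 -0.37950848  0.16890113] [ 0.21813157 -0.86228186 -2.66066317] [-0.06090588  0.01821889  0.00244439] 0.017439080462772975
9.9333 [0.55489181 0.02829052 0.17019331] 0.017039487029354244
```

View pics/c3.png

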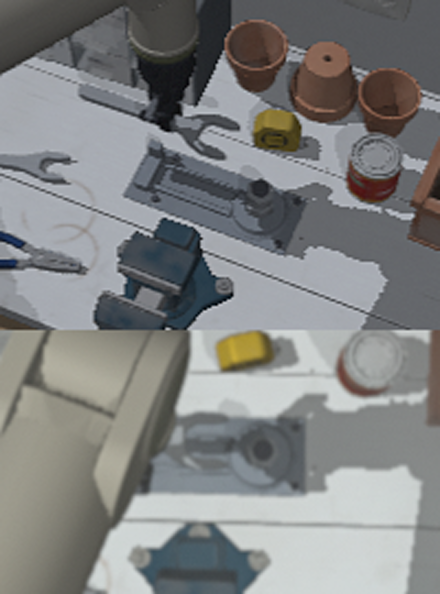

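```bash
python3 - <<'E'
from h import *
a=load('side3')['frame'][150:195,260:320,::-1];b=load('top3')['frame'][160:200,285:355,::-1]
cv2.imwrite('pics/c4.png',cv2.resize(a,None,fx=12,fy=12,interpolation=cv2.INTER_CUBIC))
cv2.imwrite('pics/c5.png',cv2.resize(b,None,fx=11,fy=11,interpolation=cv2.INTER_CUBIC))
E
```

```text
(no output)
```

View pics/c4.png

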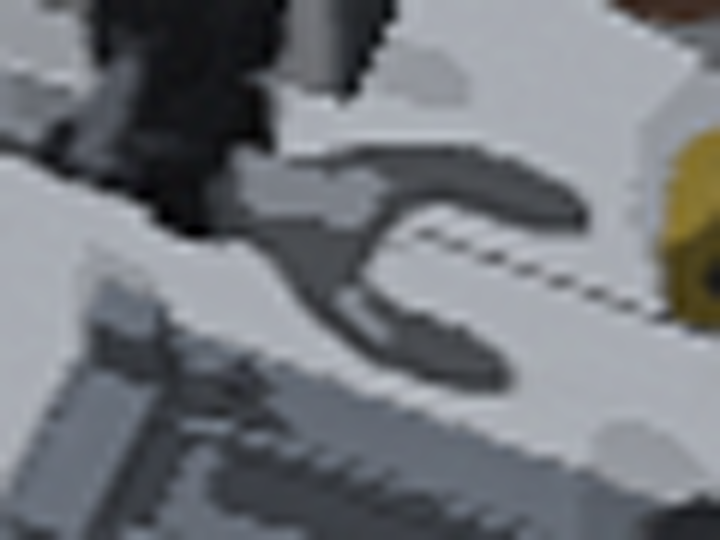

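View pics/c5.png

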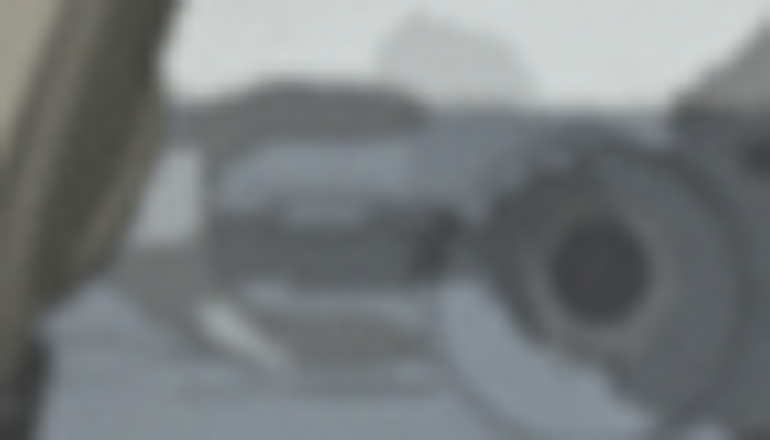

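```bash
cat >> h.py <<'E'
def tri(s1,p1,s2,p2):
    o1,d1=ray(s1,[p1]);o2,d2=ray(s2,[p2]);d1=d1[0]/np.linalg.norm(d1);d2=d2[0]/np.linalg.norm(d2)
    k=np.linalg.lstsq(np.c_[d1,-d2],o2-o1,rcond=None)[0]
    a=o1+d1*k[0];b=o2+d2*k[1];return (a+b)/2,np.linalg.norm(a-b)
E
python3 - <<'E'
from h import *
s=load('side3');t=load('top3')
S=lambda u,v:(u/12+259.54,v/12+149.54)
T=lambda u,v:(u/11+284.55,v/11+159.55)
print('far',tri(s,S(585,218),t,T(425,112)))
print('near',tri(s,S(512,380),t,T(425,345)))
for z in(.1665,.1785):
  print(z,onz(s,[S(585,218),S(512,380)],z).round(4),onz(t,[T(425,112),T(425,345)],z).round(4))
print('inner/outer rows',onz(t,[T(360,82),T(360,137),T(360,308),T(360,378)],.1725).round(4))
# predicted nominal jaw centre tips
z=.172
g=np.array([.5549,.0283]);
P=[[g[0]+dx,g[1]+dy,.1785] for dx,dy in((0,-70),(31/1000,-.07),(-.031,-.07),(.019,-.094),(-.019,-.094))]
P[0][1]=g[1]-.07
print(proj(t,P),proj(s,P))
print(S(585,218),S(512,380),T(425,112),T(425,345))
E
```

```text
far (array([ 0.58036709, -0.06169259,  0.17403887]), np.float64(0.002715698763377082))
near (array([ 0.52991014, -0.06320998,  0.17392561]), np.float64(0.003158588114907495))
0.1665 [[ 0.5857 -0.061   0.1665]
 [ 0.5349 -0.0628  0.1665]] [[ 0.5808 -0.0606  0.1665]
 [ 0.5298 -0.0619  0.1665]]
0.1785 [[ 0.5783 -0.064   0.1785]
 [ 0.5281 -0.0657  0.1785]] [[ 0.5791 -0.0605  0.1785]
 [ 0.5288 -0.0618  0.1785]]
inner/outer rows [[ 0.5861 -0.0463  0.1725]
 [ 0.5741 -0.0466  0.1725]
 [ 0.5369 -0.0476  0.1725]
 [ 0.5218 -0.048   0.1725]]
[[314.98838095 179.67877326]
 [315.34179171 166.65479795]
 [314.63353199 192.7486262 ]
 [325.34067204 171.96649464]
 [324.9288084  187.95628452]] [[298.25363373 171.37155783]
 [302.35798911 163.30346606]
 [294.07007895 179.59637349]
 [308.25876982 169.05882284]
 [303.25290619 179.10527926]]
(308.29, 167.70666666666665) (302.2066666666667, 181.20666666666665) (323.18636363636364, 169.7318181818182) (323.18636363636364, 190.91363636363639)
```

```bash
python3 - <<'E'
from h import *
def pr(l):
    st=ctrl.state(); print(l,round(st['clock'],2),st['position'].round(4),st['force'].round(2),st['wrist_torque'].round(3))
ctrl.move_l((.5550,.0283,.045),max_speed=.12); pr('a')
print(ctrl.move_l((.5550,.0283,.0285),max_speed=.04,stop_force=5)); pr('b')
for n in('side','top'): s=snap(n,n+'4')
a=load('side4')['frame'][150:220,250:350,::-1];b=load('top4')['frame'][150:220,270:370,::-1]
cv2.imwrite('pics/c6.png',cv2.resize(np.vstack([a,b]),None,fx=4.2,fy=4.2,interpolation=cv2.INTER_CUBIC))
E
```

```text
a 11.12 [0.5556 0.0282 0.0458] [-0.34 -0.09 -1.67] [-0.022 -0.058  0.041]
False
b 11.68 [0.5549 0.0282 0.0283] [ 0.67  0.   -1.58] [-0.071 -0.008 -0.025]
```

View pics/c6.png

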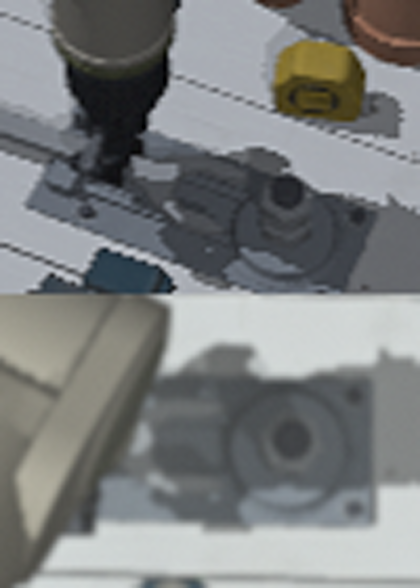

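```bash
python3 - <<'E'
from h import *
def pr(l):
    st=ctrl.state(); print(l,round(st['clock'],2),st['position'].round(4),st['force'].round(2),st['wrist_torque'].round(3))
h=ctrl.move_l((.5550,.0100,.0285),max_speed=.06,stop_force=8);pr(h)
if not h:
  for y in (-.01,-.02,-.03,-.036,-.040,-.044):
    h=ctrl.move_l((.5550,y,.0280),max_speed=.03,stop_force=12);pr((y,h))
    if h: break
for n in('side','top'): s=snap(n,n+'5')
a=load('side5')['frame'][150:220,250:350,::-1];b=load('top5')['frame'][150:220,270:370,::-1]
cv2.imwrite('pics/c7.png',cv2.resize(np.vstack([a,b]),None,fx=4.2,fy=4.2,interpolation=cv2.INTER_CUBIC))
E
```

```text
False 12.24 [0.555  0.0093 0.0286] [ 0.36  0.6  -2.75] [ 0.012 -0.019  0.004]
(-0.01, False) 13.06 [ 0.555  -0.0099  0.028 ] [ 0.2  -0.42 -3.11] [-0.033 -0.015 -0.036]
(-0.02, False) 13.54 [ 0.555  -0.0203  0.028 ] [-0.01  0.63 -2.2 ] [-0.008  0.054  0.013]
(-0.03, False) 14.03 [ 0.5551 -0.0303  0.0281] [ 0.73  0.04 -2.26] [-0.132 -0.087  0.064]
(-0.036, False) 14.38 [ 0.5551 -0.0364  0.0281] [ 1.41 -0.48 -1.88] [-0.112 -0.223  0.05 ]
(-0.04, False) 14.66 [ 0.5551 -0.0399  0.028 ] [ 0.11  0.9  -3.  ] [ 0.234 -0.312  0.03 ]
(-0.044, True) 14.87 [ 0.555  -0.0398  0.0273] [ 1.61  0.67 -1.94] [ 0.156 -0.346  0.085]
```

View pics/c7.png

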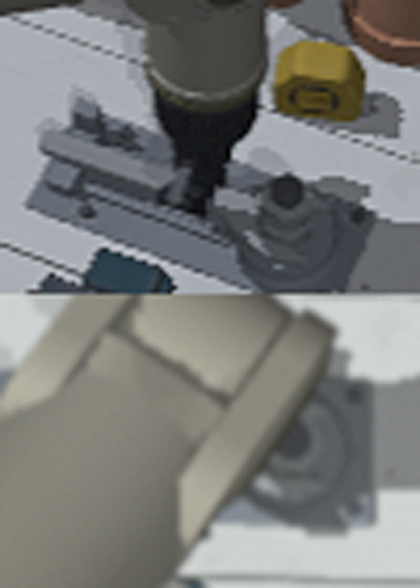

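```bash
python3 - <<'E'
from h import *
def pr(l):
    st=ctrl.state(); print(l,round(st['clock'],2),st['position'].round(4),st['force'].round(2),st['wrist_torque'].round(3),round(st['opening'],4))
h=ctrl.move_l((.5550,-.0398,.0225),max_speed=.015,stop_force=5);pr(h)
p=ctrl.state()['position']
h=ctrl.move_l((p[0],-.046,p[2]),max_speed=.03,stop_force=12);pr(h)
p=ctrl.state()['position']
ctrl.set_gripper(.05,60);pr('open')
ctrl.move_l((p[0],p[1],.16),max_speed=.15);pr('up')
ctrl.move_pose((.45,.12,.3),R(0.6))
for n in('side','top'): s=snap(n,n+'6')
a=load('side6')['frame'][150:220,250:350,::-1];b=load('top6')['frame'][150:220,260:360,::-1]
cv2.imwrite('pics/c8.png',cv2.resize(a,None,fx=7.5,fy=7.5,interpolation=cv2.INTER_CUBIC))
cv2.imwrite('pics/c9.png',cv2.resize(b,None,fx=7.5,fy=7.5,interpolation=cv2.INTER_CUBIC))
E
```

```text
True 15.2 [ 0.555  -0.0398  0.0256] [-0.59  0.25  6.07] [0.115 0.208 0.054] 0.0171
True 15.41 [ 0.555  -0.04    0.0256] [-0.04  1.13  5.27] [ 0.15   0.139 -0.021] 0.0173
open 15.82 [ 0.5548 -0.0397  0.025 ] [0.31 0.25 0.56] [-0.055 -0.003  0.007] 0.0501
up 16.88 [ 0.5545 -0.0398  0.1591] [-0.09 -0.    0.46] [0.027 0.07  0.005] 0.0501
```

View pics/c8.png

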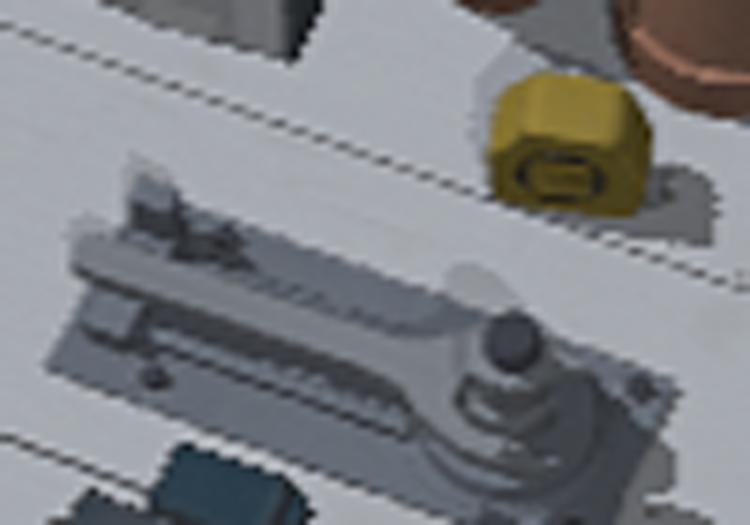

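View pics/c9.png

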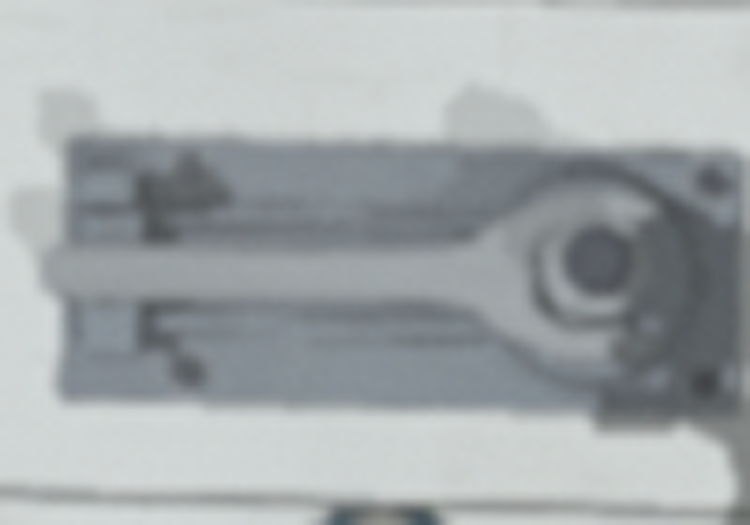

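```bash
python3 - <<'E'
from h import *
t=load('top6');s=load('side6')
print('handle end',onz(t,[[45/7.5+259.57,272/7.5+149.57]],.034),onz(s,[[72/7.5+249.57,258/7.5+149.57]],.03))
def cl(x): return cv2.createCLAHE(3,(2,2)).apply(x)
A=[]
for n,(u,v) in(('top0',(340,184)),('side0',(318,200)),('top6',(340,184)),('side6',(318,200))):
    im=load(n)['frame'][v-16:v+16,u-16:u+16,::-1]
    A.append(cv2.resize(im,None,fx=12,fy=12,interpolation=cv2.INTER_CUBIC))
B=np.vstack([np.hstack(A[:2]),np.hstack(A[2:])])
B=cv2.convertScaleAbs(B,alpha=1.6,beta=-60)
cv2.imwrite('pics/c10.png',cv2.resize(B,(600,600)))
E
```

```text
handle end [[0.55089496 0.09491619 0.034     ]] [[0.54888124 0.09461764 0.03      ]]
```

View pics/c10.png

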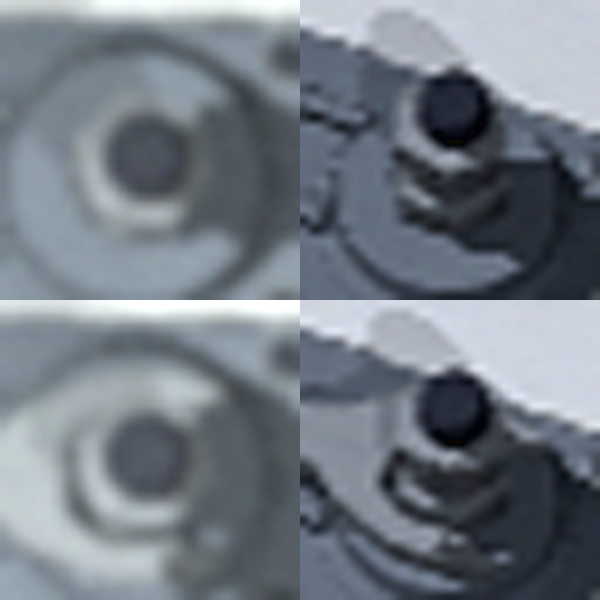

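```bash
python3 - <<'E'
from h import *
c=np.array([.5551,-.1063])
t=load('top0'); g=cv2.cvtColor(t['frame'],cv2.COLOR_RGB2GRAY).astype(np.float32)
out=[]
for th in range(0,360,10):   # world angle from +x ccw
    r=np.arange(.013,.026,.0005)
    P=np.c_[c[0]+r*np.cos(np.radians(th)),c[1]+r*np.sin(np.radians(th)),0*r+.072]
    q=proj(t,P).astype(np.float32)
    v=cv2.remap(g,q[:,0].reshape(1,-1),q[:,1].reshape(1,-1),cv2.INTER_CUBIC)[0]
    d=np.diff(v); i=v[:14].argmax(); 
    k=i+np.argmin(d[i:]) 
    print(th,'peak',r[i].round(4),int(v[i]),'edge',r[k].round(4),'drop',d[k].round(1), v[::3].astype(int))
E
```

```text
0 peak 0.0195 127 edge 0.0195 drop 0.1 [ 97 110 121 124 127 127 129 131 132]
10 peak 0.019 125 edge 0.02 drop -0.8 [ 97 109 118 123 125 124 122 121 122]
20 peak 0.019 128 edge 0.0215 drop -1.5 [ 95 108 119 127 128 126 122 120 119]
30 peak 0.019 129 edge 0.02 drop -1.2 [ 94 105 118 125 129 126 123 121 119]
40 peak 0.0185 128 edge 0.02 drop -1.4 [ 96 107 118 127 128 125 121 119 118]
50 peak 0.0185 130 edge 0.02 drop -1.6 [ 96 109 121 129 129 125 121 119 118]
60 peak 0.0185 132 edge 0.0205 drop -2.0 [ 97 111 124 130 132 128 123 121 119]
70 peak 0.0195 136 edge 0.0225 drop -2.3 [ 98 114 125 134 136 135 130 124 120]
80 peak 0.019 140 edge 0.0215 drop -2.8 [104 120 133 139 140 137 130 122 117]
90 peak 0.0175 143 edge 0.02 drop -2.6 [108 125 139 143 141 134 127 123 121]
100 peak 0.017 148 edge 0.02 drop -3.2 [111 131 145 147 143 134 126 124 126]
110 peak 0.017 148 edge 0.0195 drop -3.8 [117 135 145 148 142 131 123 121 124]
120 peak 0.017 152 edge 0.02 drop -4.2 [126 141 150 151 143 133 125 122 126]
130 peak 0.017 155 edge 0.02 drop -4.6 [130 146 154 154 147 134 123 118 121]
140 peak 0.0165 
[... 957 characters left out ...]
 100  98  95  92  91  91  92  92]
270 peak 0.0145 98 edge 0.017 drop -1.0 [97 98 96 93 91 90 90 90 90]
280 peak 0.014 97 edge 0.0155 drop -1.2 [96 97 93 91 91 90 90 91 91]
290 peak 0.015 94 edge 0.0185 drop -0.6 [93 94 93 92 90 89 90 91 92]
300 peak 0.0155 93 edge 0.018 drop -0.6 [91 93 93 92 90 90 89 90 90]
310 peak 0.016 100 edge 0.018 drop -1.6 [ 92  98 100  98  94  91  91  97 101]
320 peak 0.0175 118 edge 0.0185 drop -1.4 [ 98 111 117 118 115 112 114 120 124]
330 peak 0.019 133 edge 0.02 drop -0.6 [107 120 130 132 133 132 132 133 134]
340 peak 0.018 135 edge 0.025 drop -0.6 [106 122 130 135 135 134 133 133 133]
350 peak 0.0195 134 edge 0.02 drop -0.4 [101 116 127 132 134 133 133 133 133]
```

```bash
python3 - <<'E'
from h import *
def pr(l):
    st=ctrl.state(); print(l,round(st['clock'],2),st['position'].round(4),st['force'].round(2),st['wrist_torque'].round(3),round(st['opening'],4),st['joint_pos'][6].round(2))
ctrl.set_gripper(.064,60)
ctrl.move_pose((.555,-.1065,.16),R(100));pr('above')
h=ctrl.move_l((.555,-.1065,.0465),max_speed=.1,stop_force=6);pr(h)
if not h:
  ctrl.set_gripper(.044,25);pr('44')
  s=snap('side','side7')
  ctrl.set_gripper(0,40);pr('closed')
  s=snap('side','side8')
  a=[load(k)['frame'][160:220,280:350,::-1] for k in('side7','side8')]
  cv2.imwrite('pics/c11.png',cv2.resize(np.hstack(a),None,fx=5.5,fy=5.5,interpolation=cv2.INTER_CUBIC))
E
```

```text
above 20.97 [ 0.5552 -0.1058  0.1603] [0.88 0.4  0.81] [-0.029  0.005 -0.015] 0.0639 1.77
False 22.25 [ 0.5556 -0.1066  0.0472] [0.31 0.13 0.27] [ 0.003 -0.03  -0.016] 0.064 1.72
44 22.58 [ 0.5551 -0.1065  0.0467] [-0.45  0.46 -0.38] [ 0.02  -0.027 -0.001] 0.0441 1.72
closed 22.87 [ 0.5553 -0.1043  0.0471] [-2.21  5.06  4.64] [ 1.42   0.367 -0.034] 0.0359 1.72
```

View pics/c11.png

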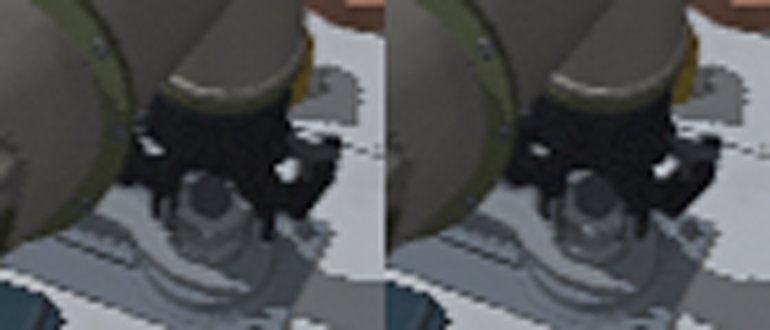

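```bash
python3 - <<'E'
from h import *
def pr(l):
    st=ctrl.state(); print(l,round(st['clock'],2),st['position'].round(4),st['force'].round(2),st['wrist_torque'].round(3),round(st['opening'],4),st['joint_pos'][6].round(2))
ctrl.move_l((.5552,-.1040,.0470),max_speed=.03);pr('recentre')
ctrl.set_gripper(0,80);pr('80N')
E
```

```text
recentre 23.17 [ 0.5553 -0.1042  0.0471] [-0.07 -0.56  0.7 ] [ 0.266 -0.074 -0.034] 0.0361 1.72
80N 23.38 [ 0.5553 -0.1042  0.0473] [-1.17 -2.38  5.4 ] [ 0.283  0.294 -0.014] 0.0352 1.72
```

```bash
cat > turn.py <<'E'
from h import *
def yaw(st): r=st['tcp_rot']; return np.degrees(np.arctan2(r[1,0],r[0,0]))
def turn(y0,y1,step,z0,yref,limit,xy=(.5552,-.1042),spd=None):
    y=y0
    while y>y1+1e-6:
        y=max(y-step,y1)
        z=z0-(yref-y)/360*.010
        ctrl.move_l((*xy,z),R(y))
        st=ctrl.state(); tz=st['wrist_torque'][2]
        st2=None
        print(round(y,1),round(yaw(st),1),'tz',round(tz,3),'F',st['force'].round(1),'op',round(st['opening'],4),'z',round(st['position'][2],4),'t',round(st['clock'],2),'w',st['joint_vel'][6].round(3))
        if tz>limit: break
    return y
E
python3 - <<'E'
from turn import *
turn(100,85,5,.0470,100,.2)
E
```

```text
95 95.0 tz -0.101 F [-2.  -0.3  5.5] op 0.035 z 0.0472 t 23.63 w 0.018
90 90.0 tz -0.068 F [-3.2  0.2  5.4] op 0.0352 z 0.047 t 23.88 w 0.02
85 85.0 tz -0.057 F [-2.9  0.   4.7] op 0.0349 z 0.0469 t 24.13 w 0.016
```

```bash
sed -i 's/if tz>limit/if abs(tz)>limit/' turn.py; python3 - <<'E'
from turn import *
turn(85,40,3,.0470,100,.25)
E
```

```text
82 82.0 tz -0.076 F [-1.9  0.2  5.4] op 0.0351 z 0.0468 t 24.38 w 0.01
79 79.0 tz -0.072 F [-2.7  0.4  6.6] op 0.035 z 0.0467 t 24.63 w 0.013
76 76.0 tz -0.072 F [-2.8  1.7  4.4] op 0.0349 z 0.0466 t 24.88 w 0.011
73 73.0 tz -0.063 F [-2.1  1.   4.9] op 0.0349 z 0.0466 t 25.13 w 0.008
70 70.0 tz -0.102 F [-1.8  1.4  5.1] op 0.0351 z 0.0465 t 25.38 w 0.011
67 67.0 tz -0.057 F [-2.2  2.   5.5] op 0.0352 z 0.0464 t 25.63 w 0.009
64 64.1 tz -0.028 F [-1.6  2.6  4.4] op 0.0354 z 0.0463 t 25.88 w 0.012
61 61.1 tz -0.109 F [-1.8  3.4  4.7] op 0.0353 z 0.0462 t 26.13 w 0.008
58 58.1 tz -0.08 F [-1.   3.2  5.4] op 0.035 z 0.0462 t 26.38 w 0.012
55 55.1 tz -0.204 F [-1.3  4.6  5.2] op 0.0352 z 0.046 t 26.63 w 0.01
52 52.2 tz -0.121 F [-1.1  4.4  5.4] op 0.0351 z 0.0459 t 26.88 w 0.01
49 49.2 tz -0.043 F [-0.4  5.1  5.3] op 0.0351 z 0.0459 t 27.13 w 0.011
46 46.2 tz -0.079 F [-1.   4.7  4.7] op 0.0352 z 0.0458 t 27.38 w 0.009
43 43.2 tz -0.109 F [0.  5.8 5.7] op 0.0347 z 0.0457 t 27.63 w 0.009
40 40.2 tz -0.094 F [-0.2  5.7  4.6] op 0.0351 z 0.0457 t 27.88 w 0.01
```

```bash
python3 - <<'E'
from turn import *
turn(40,10,2,.0470,100,.3,xy=(.5552,-.1028))
E
```

```text
38 38.2 tz 0.092 F [2.3 3.4 4.1] op 0.0349 z 0.0456 t 28.13 w 0.003
36 36.1 tz 0.096 F [2.3 2.7 2.5] op 0.0348 z 0.0456 t 28.38 w 0.006
34 34.1 tz 0.119 F [3.6 3.4 3.6] op 0.0349 z 0.0455 t 28.63 w 0.006
32 32.1 tz 0.194 F [3.9 3.4 3.3] op 0.0351 z 0.0455 t 28.88 w 0.004
30 30.1 tz 0.281 F [4.5 3.5 4.1] op 0.0347 z 0.0455 t 29.13 w 0.006
28 28.1 tz 0.229 F [4.6 3.9 3.5] op 0.0348 z 0.0454 t 29.38 w 0.007
26 26.1 tz 0.341 F [5.  3.5 2.6] op 0.0352 z 0.0454 t 29.63 w 0.005
```

```bash
python3 - <<'E'
from turn import *
s=snap('side','side9'); cv2.imwrite('pics/c12.png',cv2.resize(s['frame'][150:220,250:350,::-1],None,fx=7.5,fy=7.5,interpolation=cv2.INTER_CUBIC))
st=ctrl.state();print(st['wrist_torque'],st['clock'])
E
```

```text
[ 0.80670662 -1.50849556  0.32571906] 29.6833
```

View pics/c12.png

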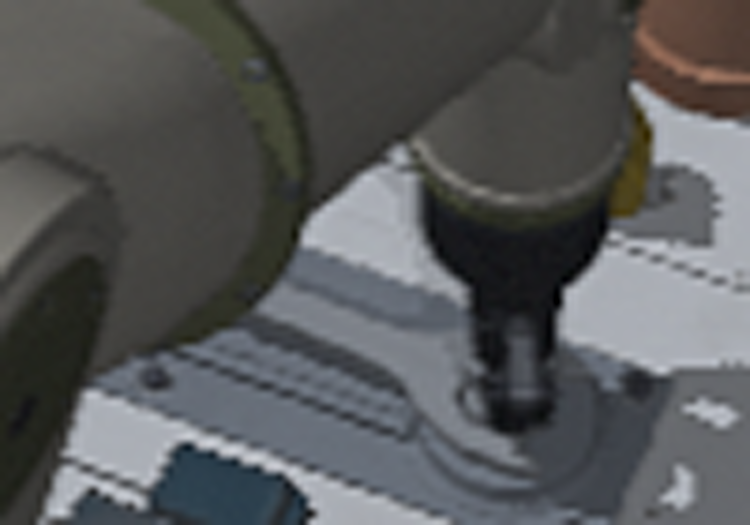

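```bash
python3 - <<'E'
from turn import *
turn(26,10,1.5,.0470,100,.68,xy=(.5562,-.1022))
E
```

```text
24.5 24.6 tz 0.489 F [0.8 3.1 6.1] op 0.035 z 0.0453 t 29.93 w 0.005
23.0 23.1 tz 0.462 F [1.1 2.1 7.3] op 0.0349 z 0.0453 t 30.18 w 0.005
21.5 21.6 tz 0.476 F [0.7 2.7 6.4] op 0.0353 z 0.0453 t 30.43 w 0.003
20.0 20.1 tz 0.546 F [0.2 2.3 6.3] op 0.0353 z 0.0452 t 30.68 w 0.004
18.5 18.6 tz 0.574 F [1.5 2.2 6.4] op 0.0351 z 0.0452 t 30.93 w 0.004
17.0 17.1 tz 0.643 F [0.9 2.2 6.2] op 0.035 z 0.0452 t 31.18 w 0.005
15.5 15.7 tz 0.581 F [1.4 2.  6. ] op 0.0352 z 0.0451 t 31.43 w 0.004
14.0 14.2 tz 0.63 F [2.1 2.9 5.3] op 0.0351 z 0.0451 t 31.68 w 0.004
12.5 12.7 tz 0.752 F [1.8 2.4 6. ] op 0.0349 z 0.0451 t 31.93 w 0.004
```

```bash
python3 - <<'E'
from turn import *
turn(12.5,8.0,1.5,.0470,100,.92,xy=(.5567,-.1017))
for i in range(3): ctrl.pause(.05); print(ctrl.state()['wrist_torque'][2])
E
```

```text
11.0 11.1 tz 0.761 F [0.7 0.9 7.8] op 0.0349 z 0.045 t 32.18 w 0.006
9.5 9.6 tz 0.78 F [-0.1  1.5  7.5] op 0.0348 z 0.045 t 32.43 w 0.003
8.0 8.1 tz 0.78 F [0.1 0.8 7.7] op 0.0349 z 0.045 t 32.68 w 0.003
0.822949293891281
0.8258418995758108
0.785260652070152
```

```bash
python3 - <<'E'
from turn import *
def pr(l):
    st=ctrl.state(); print(l,round(st['clock'],2),st['position'].round(4),st['force'].round(2),st['wrist_torque'].round(3),round(st['opening'],4))
ctrl.set_gripper(.06,60);pr('open')
p=ctrl.state()['position']
ctrl.move_l((p[0],p[1],.17),max_speed=.15);pr('up')
ctrl.move_pose((.45,.12,.3),R(9));pr('away')
for n in('side','top'): s=snap(n,n+'10')
a=load('side10')['frame'][150:220,250:350,::-1];b=load('top10')['frame'][150:220,260:360,::-1]
cv2.imwrite('pics/c13.png',cv2.resize(a,None,fx=7.5,fy=7.5,interpolation=cv2.INTER_CUBIC))
cv2.imwrite('pics/c14.png',cv2.resize(b,None,fx=7.5,fy=7.5,interpolation=cv2.INTER_CUBIC))
E
```

```text
open 33.2 [ 0.5559 -0.1021  0.0438] [-0.38  0.55 -0.41] [ 0.001 -0.016  0.028] 0.0601
up 34.18 [ 0.5553 -0.1021  0.169 ] [ 0.11 -0.07  0.26] [-0.027 -0.04   0.012] 0.0602
away 35.26 [0.4504 0.1185 0.299 ] [-0.4   0.14 -0.  ] [ 0.    -0.032 -0.051] 0.0601
```

View pics/c13.png

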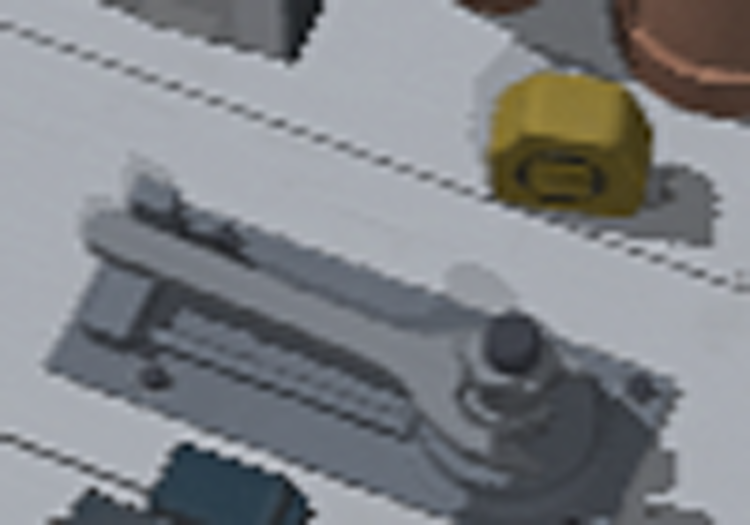

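View pics/c14.png

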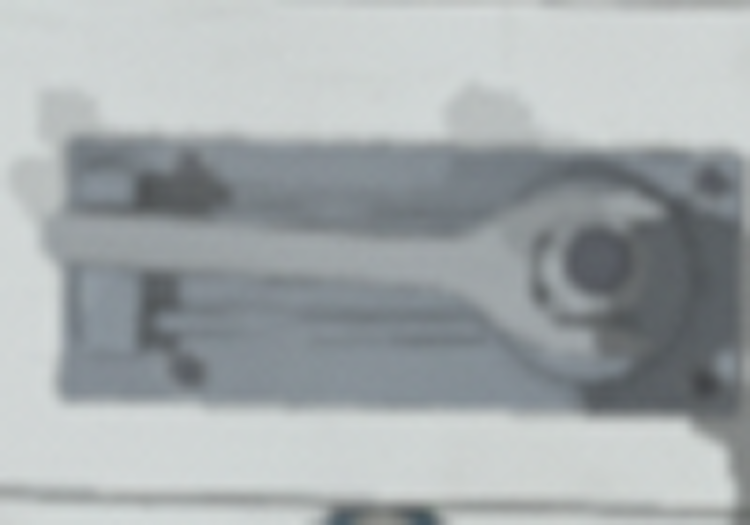

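```bash
python3 - <<'E'
from h import *
ctrl.hand_in(); print(ctrl.state()['clock'])
E
```

```text
the job is handed in; nothing more can be done
the job is handed in; nothing more can be done
```

I fitted the wide spanner onto the lower nut, tightened the upper nut clockwise against it to about 0.8 N m, let go and moved the arm clear. The job was handed in at about 35 s; no verdict is reported.

- **Spanner:** It met the nut where the images had predicted. In the last pictures it lies on the pad and rest, with its jaw round the lower nut and its handle against the stop lug.
- **Tightening:** I turned the nut 92° in all. The wrist torque climbed over roughly the last 28°, and the final readings were 0.78 to 0.83 N m.
- **Other things on the bench:** I touched none of them. I did not compare their positions before and after.

**Points that disagreed:**
- While the nut ran freely, the torque read about -0.08 N m where about +0.05 was expected. The true final torque could therefore be up to about 0.95 N m, still under 1.2.
- The torque climbed at about 0.025 N m per degree, slightly below the 0.03 you gave.
- I did not grip the nut again to confirm the tightness, and I saw no independent check of the lower nut's height.

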